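# Tune the kitchen radio with its edge wheel

## Task

Tune the kitchen radio: roll its orange edge wheel until the red needle stands over the green station band on the dial, not the blue one. Leave the grey volume wheel alone.

Things in the scene. Friction and masses are not known exactly. Their poses are not given: they have to be found in the camera images.
- tuning_wheel_crown (a point): Top of the orange tuning wheel (44 mm across, 10 mm wide) on edge in the near right of a fixed flat white radio, 69 mm above the worktop. Only 9 mm show: too little to pinch. Axes: x across radio away from robot, y along its long side to the left, z up. A fingertip drawn along y on it rolls it by friction. Sprung: gives 4 mm down, 2 N at first, 6 N in full; press about 3 mm or 4 N.
- needle_mid (a point): Middle of the red needle (3 x 30 mm) on the cream dial, 150 mm long, at the far side of the radio's top (radio 110 x 200 mm, 60 mm high). The orange wheel moves it along the dial (y): 2 mm, the same way, for each mm that the wheel's top rolls. It cannot be pushed itself, starts near the dial's middle, stays where it is left; stops 64 mm each side of the middle. Axes as the wheel's.
- green_mid (a point): Middle of the green station band on the dial, 18 mm wide along y, 20 mm along x. It lies toward one end of the dial and a blue band, for another station, toward the other; which is which varies. Axes as the radio's: x away from the robot, y along the dial to the left.
- volume_wheel (a joint): Turn (rad) of the grey volume wheel, shaped like the orange wheel and 110 mm to the left of it (+y), beyond the loudspeaker slots. 0 as found, positive when its top goes to +y. To be left alone.

How it is judged (in metres and radians):
At the end, for the whole second after the job is handed in: The red needle stands over the green band: its middle within 10 mm of the band's middle along the dial (y of needle_mid in the frame of green_mid between -0.01 and 0.01 m); the robot touches nothing.
It fails at once if the grey volume wheel is turned by more than 0.2 rad (value of joint volume_wheel above 0.2 rad or value of joint volume_wheel below -0.2 rad).
It also fails if it takes over 38 s, if anything falls off the work surface, if the arm or the gripper's body presses on something with over 40 N, if the wrist force passes 120 N, or if a joint passes its speed limit or range.

## Robot

A 6-joint arm with a two-finger parallel gripper is mounted at the origin on a cart in front of the work surface, level with it; the furniture and walls round the work are solid. World frame = base frame: x ahead of the robot, y to its left, z up, the work surface at z = 0. Lengths are in m, angles in degrees, forces in N, time in s.
With the tool pointing down it reaches from about 0.3 to 0.75 m from the base axis. Payload 8.5 kg.
Tool frame: the origin (TCP) lies at the very end of the fingers, on their centre line; the grasp point (between the pads) lies 19 mm behind it; z points along the fingers, y is the line along which they close (so a half turn about z gives the same grasp; the last joint's range is limited). The gripper opens to 85 mm and grips with 20 to 120 N. Pads are 22 mm wide; open, the fingers measure 114 mm over their backs; the gripper's body (76 mm by 85 mm) begins 54 mm behind the grasp point. The pads swing forward as they close: fully open they stand 13 mm farther back than shut.
Start: joints at [-81.606, 21.807, 74.336, -0, 83.858, -12.336], TCP at [0.195, -0.514, 0.231] pointing down, gripper open.
Joint ranges: [-178.18, 178.18], [-50.72, 133.34], [12.68, 142.11], [-81.47, 261.47], [9.98, 163.14], [-165.26, 165.26]. Speed limits (degrees/s): [136.94, 136.94, 180, 180, 180, 180].

## Interface

Orientations are given as a 3x3 rotation matrix whose columns are the frame's x, y, z axes.
In Python, from rig import env, optics, spotter gives the robot as it stands.
- The arm moves only by the shell command python3 -m crank 'ROWS' [FORCE]. ROWS is JSON, one flat list of numbers, 5 for each row, row after row: the finger opening in cm, from 0 to 8.54, then the shift along the tool's x, y, z in cm, then the turn about the tool's z in rad. A call has exactly 8 rows; each row shifts and turns the commanded pose from where the row before left it, along the tool's axes as they then stand; what a row does not reach is not made up. A row lasts 1/12 s, in which the tool goes at most 41.7 mm and 7.16 degrees, less where a joint would pass 70% of its speed; a pose out of reach is approached as far as the arm can. A call is refused whole if a number of a shift passes 4.17 or a number of a turn 0.125, either way. A call with a gripper value outside its range is refused whole. The fingers move at their own pace and stop on an object; FORCE is the grip in N (left out, the last holds). Time passes only in rows, so rows that do not move let the fingers close, or fill a call up. It gives the time, the measured TCP pose, the force, the opening and the grip force at its end, in the units of the state.
- env.observe(): the state, without advancing time (a new reading comes with each control period).
- optics.get_image(name): name is "scene" or "top"; returns a dict with "color" (480x640x3 uint8, red, green, blue), "intrinsics" (3x3 intrinsics, pixels), "distortion" ([k1, k2, p1, p2, k3] as OpenCV has them; the pictures are not rectified), "pose" (4x4, takes a point from camera to world coordinates). Camera axes: x right, y up, looking along -z (the intrinsics and any distortion apply to the point x, -y, -z); pixel columns grow to the right and rows downward; lengths in m; the calibration is good to about 2 mm. A picture is of the moment at which its call begins. There is no depth.
- env.close_job(): hands the job in; it is judged then, once.
Trained networks look in a picture, given as the dict that the camera call returned (one of the last four; its "shot" number tells which), for a name from the list of things; names that differ only in an ending like _2 or _b are one class to them, and where a whole thing is asked for, a point or a joint stands for the part that bears it (a point fixed in the world has none). Each returns a list of dicts, best first, with "score" (0 to 1); they miss things now and then, are a little off and sometimes report something else, mostly with a low value. They report only what shows in the picture. A call takes as long as a camera call.
- spotter.look_for(picture, query): "at" ([column, row] as shares, 0 to 1, of the picture: columns of its width, rows of its height, amid what is visible of it).
The state is a dict: "time_s": time; "q": joint angles; "qvel": joint speeds; "joint_efforts": joint torques, N m; "position": TCP position; "tool_rot": TCP orientation; "ft_force": force on the tool from outside, world axes, zero at the start; "wrist_torque": the same for the moment, N m; "grip_width": finger opening in m; "gripper_force": force on a finger pad.
Only numpy, scipy, OpenCV 4.12 (cv2) and the standard library are available. Lean on these libraries where they do the work, as an engineer would, in place of code of your own. Each camera call takes 0.05 s, during which the arm holds its last target. There are 200 camera calls.

## Working session

There is one attempt and no reset: what is moved stays moved. The work goes in short steps, Python scripts to look and compute and a shell command to move; the robot and the scene stay as the last step left them, time stands still between calls to the robot, and variables do not carry over. Pictures are saved under pics/ and viewed, at most 10 in all, crops included, and the job is handed in when it is done.

```bash
mkdir -p pics; cat > h.py <<'E'
import numpy as np,cv2
from rig import env,optics,spotter
def ray(p,uv):
    K=np.array(p["intrinsics"]);d=np.array(p["distortion"])
    x,y=cv2.undistortPoints(np.array([[uv]],float),K,d)[0,0]
    T=np.array(p["pose"]);return T[:3,3],T[:3,:3]@np.array([x,-y,-1])
def atz(p,uv,z):
    o,v=ray(p,uv);return o+v*(z-o[2])/v[2]
def find(p,q,z):
    for r in spotter.look_for(p,q)[:2]:
        uv=np.array(r["at"])*[640,480];print(q,round(r["score"],2),uv.round(1),atz(p,uv,z).round(4))
def save(p,n):cv2.imwrite("pics/"+n,np.array(p["color"])[:,:,::-1])
E
python3 - <<'E'
from h import *
for n in("top","scene"):
    p=optics.get_image(n);save(p,n+"0.png");print(n,np.array(p["pose"]).round(3).tolist())
    find(p,"tuning_wheel_crown",.069);find(p,"needle_mid",.06);find(p,"green_mid",.06);find(p,"volume_wheel",.069)
s=env.observe();print(s["time_s"],s["position"],s["tool_rot"],s["ft_force"])
E
```

```text
top [[-0.008, 0.999, -0.049, 0.473], [-1.0, -0.009, -0.009, 0.046], [-0.01, 0.049, 0.999, 0.933], [0.0, 0.0, 0.0, 1.0]]
tuning_wheel_crown 0.4 [367.5 240. ] [ 0.5045 -0.0502  0.069 ]
green_mid 0.45 [317.6 215.3] [0.5556 0.0486 0.06  ]
volume_wheel 0.41 [312.5 241.6] [0.5024 0.0592 0.069 ]
scene [[-0.543, 0.521, -0.659, -0.036], [-0.839, -0.327, 0.434, 0.402], [0.01, 0.788, 0.615, 0.639], [0.0, 0.0, 0.0, 1.0]]
tuning_wheel_crown 0.45 [367.  245.9] [ 0.508  -0.0592  0.069 ]
green_mid 0.61 [297.6 254.3] [0.561  0.0462 0.06  ]
volume_wheel 0.72 [314.1 272.6] [0.4988 0.0531 0.069 ]
0.5 [ 0.19468401 -0.51435291  0.23128874] [[ 9.35258301e-01  3.53965973e-01  5.07760767e-06]
 [ 3.53965970e-01 -9.35258295e-01  1.18579769e-04]
 [ 4.67220779e-05 -1.09105413e-04 -9.99999993e-01]] [ 0.48231602 -0.30251234  0.19474665]
```

View pics/top0.png

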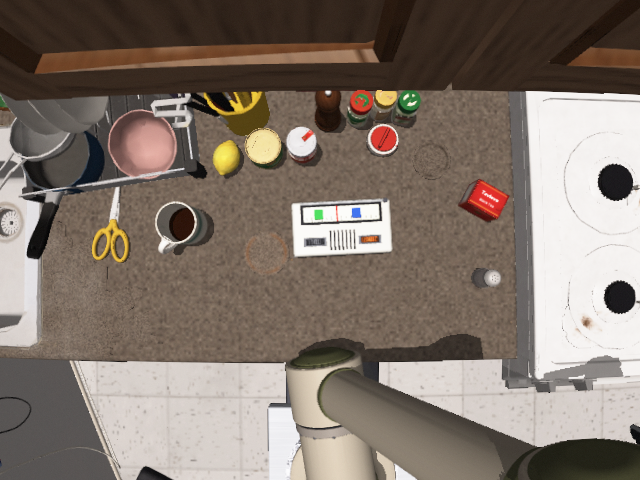

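View pics/scene0.png

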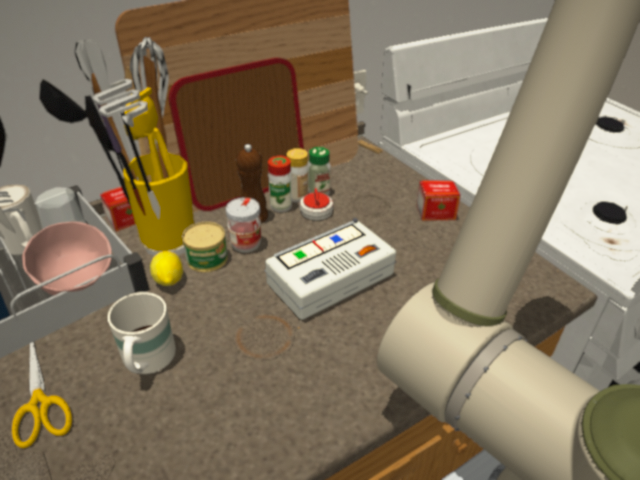

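The top view shows the radio at about (342,228). Green is at (319,214), the needle near (337,213), blue at (356,212) and the orange wheel at (369,239). So the needle must move toward +y. I'll measure these by colour.

```bash
cat >> h.py <<'E'
def cols(p,box):
    c0,c1,r0,r1=box
    im=np.array(p["color"]).astype(int);R,G,B=im[...,0],im[...,1],im[...,2]
    w={"red":((R>150)&(R-G>60)&(abs(G-B)<50),np.clip(R-G-30,0,None)),"green":((G-R>50)&(G-B>40),G-R),"blue":((B-R>60)&(B-G>40),B-R),
       "orange":((R-B>70)&(G-B>15)&(R-G>30),R-B)}
    m=np.zeros(R.shape,bool);m[r0:r1,c0:c1]=1;o={}
    for k,(a,b) in w.items():
        a=a&m
        if a.sum()<2:print(k,"none");continue
        v,u=np.nonzero(a);ww=b[a]
        uv=np.array([(u*ww).sum(),(v*ww).sum()])/ww.sum()
        o[k]=atz(p,uv,.067 if k=="orange" else .06);print(k,a.sum(),uv.round(1),o[k].round(4),(u.min(),u.max(),v.min(),v.max()))
    return o
E
python3 - <<'E'
from h import *
for n,b in(("top",(285,400,190,265)),("scene",(265,400,222,310))):
    p=optics.get_image(n);o=cols(p,b)
    d=o["green"]-o["blue"];L=np.linalg.norm(d[:2]);print(n,"axis yaw from +y deg",np.degrees(np.arctan2(-d[0],d[1])),L,"needle->green",(o["green"]-o["red"])@d/L if "red" in o else 0)
E
```

```text
red 44 [351.  224.3] [ 0.5368 -0.0185  0.06  ] (np.int64(336), np.int64(376), np.int64(206), np.int64(241))
green 81 [318.2 214.1] [0.558  0.0475 0.06  ] (np.int64(314), np.int64(322), np.int64(210), np.int64(219))
blue 82 [355.7 212.3] [ 0.561  -0.0283  0.06  ] (np.int64(352), np.int64(360), np.int64(208), np.int64(217))
orange 88 [369.4 238.7] [ 0.5072 -0.0542  0.067 ] (np.int64(361), np.int64(377), np.int64(236), np.int64(241))
top axis yaw from +y deg 2.2293830546998157 0.07588158419497099 needle->green 0.06511858314135072
red 44 [322.8 245.5] [ 0.5582 -0.0027  0.06  ] (np.int64(312), np.int64(370), np.int64(240), np.int64(255))
green 73 [299.6 254.2] [0.5595 0.0431 0.06  ] (np.int64(294), np.int64(306), np.int64(250), np.int64(258))
blue 55 [335.7 238.3] [ 0.5627 -0.0329  0.06  ] (np.int64(331), np.int64(341), np.int64(235), np.int64(242))
orange 143 [353.3 248.8] [ 0.516  -0.0366  0.067 ] (np.int64(312), np.int64(374), np.int64(241), np.int64(255))
scene axis yaw from +y deg 2.403869554708223 0.07603204369872638 needle->green 0.04571094208974171
```

```bash
python3 -m crank '[0,0,0,0,0.107, 0,0,0,0,0.107, 0,0,0,0,0.107, 0,2.36,-3.14,0,0, 0,2.36,-3.14,0,0, 0,2.36,-3.14,0,0, 0,2.36,-3.14,0,0, 0,2.36,-3.14,0,0]' 40; python3 -m crank '[0,2.36,-3.14,0,0, 0,2.36,-3.14,0,0, 0,2.36,-3.14,0,0, 0,2.36,-3.14,0,0, 0,2.36,-3.14,0,0, 0,2.36,-3.14,0,0, 0,2.36,-3.14,0,0, 0,2.36,-3.14,0,0]'
python3 - <<'E'
from h import *
s=env.observe();print(s["position"],s["tool_rot"],s["ft_force"],s["grip_width"])
E
```

```text
time_s: 1.27
position: [0.3068, -0.3511, 0.2314]
tool_rot: [[0.999, 0.04, 0.0], [0.04, -0.999, -0.0], [0.0, 0.0, -1.0]]
ft_force: [1.3, 0.1, 0.2]
grip_width: 0.0002
gripper_force: 0.0
time_s: 1.93
position: [0.4854, -0.0921, 0.2315]
tool_rot: [[0.999, 0.041, 0.0], [0.041, -0.999, -0.0], [0.0, 0.0, -1.0]]
ft_force: [0.2, -1.2, 0.1]
grip_width: 0.0002
gripper_force: 0.0
[ 0.48536601 -0.09209508  0.23154441] [[ 9.99163352e-01  4.08943995e-02  4.93439101e-04]
 [ 4.08945229e-02 -9.99163440e-01 -2.42627183e-04]
 [ 4.83104217e-04  2.62603146e-04 -9.99999849e-01]] [ 0.16444214 -1.18013534  0.10085108] 0.00015240090822589124
```

```bash
python3 -m crank '[0,2.33,-3.0,0,0, 0,0,0,3.5,0, 0,0,0,3.5,0, 0,0,0,3.5,0, 0,0,0,2.5,0, 0,0,0,1.8,0, 0,0,0,0,0, 0,0,0,0,0]'
python3 - <<'E'
from h import *
for n,b in(("top",(285,400,190,265)),("scene",(265,400,222,310))):
    p=optics.get_image(n);c=p["color"][190:270,280:410] if n=="top" else p["color"][200:310,255:420]
    p2=cv2.resize(np.array(c),None,fx=4.5,fy=4.5,interpolation=cv2.INTER_CUBIC);cv2.imwrite(f"pics/{n}1.png",p2[:,:,::-1])
    uv=cv2.projectPoints(np.zeros((1,3)),np.zeros(3),np.zeros(3),np.eye(3),np.zeros(5))
    T=np.array(p["pose"]);
    for w in([.507,-.053,.069],[.507,-.061,.083]):
        q=np.linalg.inv(T)@np.r_[w,1];q=q[:3]*[1,-1,-1]
        print(n,w,cv2.projectPoints(q[None],np.zeros(3),np.zeros(3),np.array(p["intrinsics"]),np.array(p["distortion"]))[0].ravel())
E
```

```text
time_s: 2.6
position: [0.5066, -0.0631, 0.0833]
tool_rot: [[0.999, 0.041, -0.001], [0.041, -0.999, 0.0], [-0.001, -0.0, -1.0]]
ft_force: [0.2, 1.2, 0.6]
grip_width: -0.0002
gripper_force: 0.0
top [0.507, -0.053, 0.069] [368.88683692 238.74438729]
top [0.507, -0.061, 0.083] [373.77842458 238.41940269]
scene [0.507, -0.053, 0.069] [364.40327623 247.45029693]
scene [0.507, -0.061, 0.083] [368.75449448 239.37417576]
```

View pics/scene1.png

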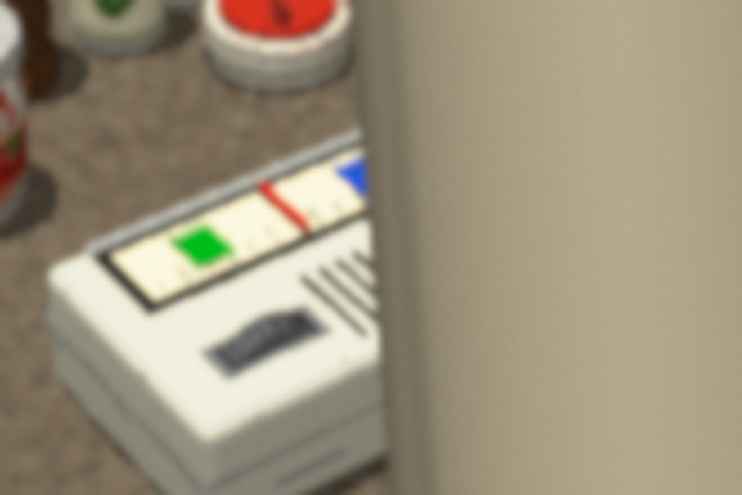

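View pics/top1.png

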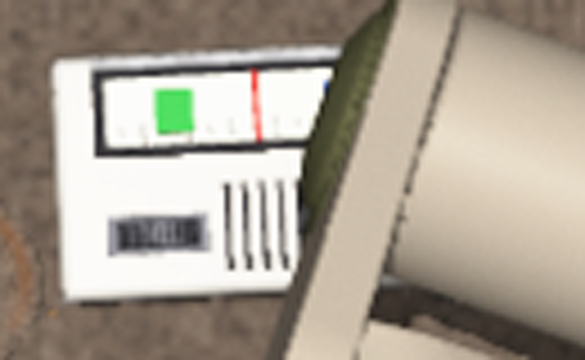

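Both views still show the needle and the green band, with about 37 mm between them, so the wheel needs about 18.5 mm of roll. Next I'll press.

```bash
python3 -m crank '[0,0,0,0.4,0, 0,0,0,0.4,0, 0,0,0,0.3,0, 0,0,0,0.2,0, 0,0,0,0.1,0, 0,0,0,0.1,0, 0,0,0,0,0, 0,0,0,0,0]'
cat > m.py <<'E'
from h import *
for n,b in(("top",(285,350,200,225)),("scene",(265,338,232,272))):
    p=optics.get_image(n);o=cols(p,b)
    if "red" in o and "green" in o:print(n,"to go mm",((o["green"]-o["red"])@[-.04,1,0]*1000).round(1))
s=env.observe();print(s["position"].round(4),s["ft_force"].round(2))
E
python3 m.py
```

```text
time_s: 3.37
position: [0.5066, -0.0631, 0.0685]
tool_rot: [[0.999, 0.041, 0.0], [0.041, -0.999, -0.0], [0.0, 0.0, -1.0]]
ft_force: [-1.4, 0.3, 2.4]
grip_width: -0.0
gripper_force: 1.3
red 18 [336.4 212.6] [0.5608 0.0107 0.06  ] (np.int64(336), np.int64(337), np.int64(206), np.int64(220))
green 81 [318.2 214.1] [0.558  0.0475 0.06  ] (np.int64(314), np.int64(322), np.int64(210), np.int64(219))
blue none
orange none
top to go mm 36.9
red 34 [317.1 244.9] [0.5648 0.0046 0.06  ] (np.int64(312), np.int64(322), np.int64(240), np.int64(250))
green 73 [299.6 254.2] [0.5595 0.0431 0.06  ] (np.int64(294), np.int64(306), np.int64(250), np.int64(258))
blue 10 [332.1 238.1] [ 0.5665 -0.0279  0.06  ] (np.int64(331), np.int64(333), np.int64(237), np.int64(240))
orange 45 [317.8 245.6] [0.5551 0.0095 0.067 ] (np.int64(312), np.int64(323), np.int64(241), np.int64(250))
scene to go mm 38.7
[ 0.5066 -0.0631  0.0685] [-0.76  0.41  2.55]
```

In contact at about 2.5 N. I'll press 2.5 mm more and roll 6 mm as a trial.

```bash
python3 -m crank '[0,0,0,0.15,0, 0,0,0,0.1,0, 0,0,0,0,0, 0,0,-0.15,0,0, 0,0,-0.15,0,0, 0,0,-0.15,0,0, 0,0,-0.15,0,0, 0,0,0,0,0]'
python3 m.py
```

```text
time_s: 4.13
position: [0.5064, -0.057, 0.066]
tool_rot: [[0.999, 0.041, 0.0], [0.041, -0.999, -0.0], [0.0, 0.0, -1.0]]
ft_force: [-1.2, 0.3, 4.9]
grip_width: -0.0001
gripper_force: 2.6
red 20 [330.2 213.4] [0.5592 0.0232 0.06  ] (np.int64(330), np.int64(331), np.int64(206), np.int64(221))
green 81 [318.2 214.1] [0.558  0.0475 0.06  ] (np.int64(314), np.int64(322), np.int64(210), np.int64(219))
blue none
orange none
top to go mm 24.3
red 28 [311.4 248.5] [0.5616 0.0181 0.06  ] (np.int64(307), np.int64(316), np.int64(244), np.int64(253))
green 73 [299.6 254.1] [0.5595 0.0431 0.06  ] (np.int64(294), np.int64(306), np.int64(250), np.int64(258))
blue 3 [331.3 237.7] [ 0.5683 -0.0273  0.06  ] (np.int64(331), np.int64(332), np.int64(237), np.int64(238))
orange 37 [311.6 248.6] [0.554  0.0227 0.067 ] (np.int64(306), np.int64(317), np.int64(244), np.int64(254))
scene to go mm 25.1
[ 0.5064 -0.057   0.066 ] [-2.09  0.11  5.1 ]
```

It rolls without slip. About 12.3 mm is left.

```bash
python3 -m crank '[0,0,-0.17,0,0, 0,0,-0.18,0,0, 0,0,-0.17,0,0, 0,0,-0.18,0,0, 0,0,-0.17,0,0, 0,0,-0.18,0,0, 0,0,-0.17,0,0, 0,0,0,0,0]'
python3 m.py
```

```text
time_s: 4.9
position: [0.5059, -0.0445, 0.0659]
tool_rot: [[0.999, 0.041, 0.0], [0.041, -0.999, 0.0], [0.0, -0.0, -1.0]]
ft_force: [-1.4, 1.1, 5.0]
grip_width: -0.0001
gripper_force: 2.4
red 15 [317.6 214.3] [0.5577 0.0486 0.06  ] (np.int64(317), np.int64(318), np.int64(207), np.int64(221))
green 58 [318.4 214. ] [0.5582 0.0471 0.06  ] (np.int64(314), np.int64(322), np.int64(210), np.int64(219))
blue none
orange 16 [317.7 213.3] [0.559  0.0485 0.067 ] (np.int64(317), np.int64(319), np.int64(209), np.int64(219))
top to go mm -1.5
red 13 [298.  252.9] [0.5638 0.0436 0.06  ] (np.int64(294), np.int64(304), np.int64(249), np.int64(259))
green 39 [299.9 254. ] [0.5596 0.0426 0.06  ] (np.int64(294), np.int64(306), np.int64(250), np.int64(258))
blue none
orange 33 [299.4 254.2] [0.5523 0.0478 0.067 ] (np.int64(294), np.int64(304), np.int64(249), np.int64(259))
scene to go mm -0.9
[ 0.5059 -0.0447  0.0658] [-0.48  1.57  4.88]
```

The needle is over the green band, within about 1 mm. I'll lift straight off.

```bash
python3 -m crank '[0,0,0,-0.2,0, 0,0,0,-0.3,0, 0,0,0,-1,0, 0,0,0,-2.5,0, 0,0,0,-2.5,0, 0,0,0,-2.5,0, 0,0,0,0,0, 0,0,0,0,0]'
python3 m.py | grep -E "go|\[ *0.5.*\] \["
python3 - <<'E'
from h import *
print(env.close_job())
E
```

```text
time_s: 5.67
position: [0.5063, -0.0452, 0.1567]
tool_rot: [[0.999, 0.041, 0.002], [0.041, -0.999, -0.001], [0.002, 0.001, -1.0]]
ft_force: [-1.0, -0.5, -0.5]
grip_width: -0.0
gripper_force: 0.0
top to go mm -0.2
scene to go mm 4.7
[ 0.5054 -0.0449  0.155 ] [-0.58 -0.15  0.7 ]
the job is handed in; nothing more can be done
None
```

The needle stands over the green band, about 0 mm (top camera) to 5 mm (scene camera) from its middle against the 10 mm allowed; the volume wheel was not touched, the arm is lifted clear, and the job was handed in at about 6 s, with no verdict returned.

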